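# Refit the lubricator tank and dip its oil

### The arm

A 6-joint arm with a two-finger parallel gripper is mounted at the origin on the work surface. World frame = base frame: x ahead of the robot, y to its left, z up, the work surface at z = 0. Lengths are in mm, angles in rad, forces in N, time in s.
With the tool pointing down it reaches from about 400 to 925 mm from the base axis. Payload 12.5 kg.
Tool frame: the origin (TCP) lies midway between the tips of the shut fingers; the grasp point (between the pads) lies 19 mm behind it; z points along the fingers, y is the line along which they close (so a half turn about z gives the same grasp; the last joint's range is limited). The gripper opens to 95 mm and grips with 3 to 60 N. Pads are 20 mm wide; open, the fingers measure 119 mm over their backs; the gripper's body (75 mm by 180 mm) begins 59 mm behind the grasp point.
Start: joints at [-1.424, 0.491, 1.559, -0, 1.092, -0.106], TCP at [156.345, -605.147, 214.661] pointing down, gripper open.
Joint ranges: [-3.1, 3.1], [-0.84, 2.19], [0.05, 2.79], [-1.13, 4.28], [0.06, 2.93], [-2.69, 2.69]. Speed limits (rad/s): [2.22, 2.22, 2.79, 3.14, 3.14, 3.14].

### API

Orientations are given as [roll, pitch, yaw] about the fixed x, y, z axes, in that order (R = Rz(yaw) Ry(pitch) Rx(roll)).
In Python, from cell import * gives the robot as it stands.
- The arm moves only by the tool servo_tool, never from a script. Its argument "moves" is one flat list of numbers, 5 for each row, row after row: the shift along the world's x, y, z as a fraction of full scale, then the turn about the world's z as a fraction of full scale, then the opening, from 0 (shut) to 1 (fully open). A call has 1 to 12 rows; each row is the pose to reach, as a shift and turn from the pose commanded when the call began, turning the shorter way round; what a row does not reach only later rows make up. Full scale, the value 1, is 400 mm for a shift and 180 degrees for a turn. A row lasts 1/12 s, in which the tool goes at most 41.7 mm and 7.16 degrees, less where a joint would pass 70% of its speed; a pose out of reach is approached as far as the arm can. A call with a number of a shift or a turn outside -1 to 1 is refused whole. A call with a gripper value outside its range is refused whole. The fingers move at their own pace and stop on an object; the grip force is fixed at half the most. Time passes only in rows, so rows that repeat a pose let the fingers close. It gives the time, the measured TCP pose, the force, the opening and the grip force at its end, in the units of the state.
- state(): the state, without advancing time (a new reading comes with each control period).
- read_camera(name): name is "scene" or "top"; returns (picture, depth): 480x640x3 uint8, blue, green, red; 480x640 float32, mm along the optical axis (not along the pixel's ray), 0 where there is no reading.
- get_calibration(name): a dict with "K" (3x3 intrinsics, pixels), "R" (3x3) and "t" (3): a world point X has camera coordinates R X + t. Camera axes: x right, y down, z forward; pixel columns grow to the right and rows downward; lengths in mm; the calibration is good to about 2 mm. A picture is of the moment at which its call begins. get_calibration takes no time and is no camera call.
- job_done(): hands the job in; it is judged then, once.
The state is a dict: "t": time; "joints": joint angles; "qvel": joint speeds; "tau": joint torques, N m; "eef_pos": TCP position; "tcp_rot": TCP orientation; "ft_force": force on the tool from outside, world axes, zero at the start; "moment": the same for the moment, N m; "opening": opening from 0.0 (shut) to 1.0 (fully open); "grip_force": force on a finger pad.
Only numpy, scipy, OpenCV 4.12 (cv2) and the standard library are available. Lean on these libraries where they do the work, as an engineer would, in place of code of your own. Each camera call takes 0.05 s, during which the arm holds its last target. There are 200 camera calls.

### The job

Refit the lubricator: carry its oil tank upright to the pump base, lower it gently over the two pegs, neck away from the motor, until it sits fully down, and let go of it. Then check the oil: take the dip rod from the drip tray, push it down the neck until its collar stops on the rim, draw it out, and finish holding it still in the gripper, level for reading, at least 15 cm above the bench with its tip over the drip tray. Do not put the rod down, and leave the other things on the bench where they are.

Things in the scene. Friction and masses are not known exactly. Their poses are not given: they have to be found in the camera images.
- tank: loose bare-metal oil tank, 0.6 to 0.9 kg, on the bench. Origin: centre of its underside; z up, x from its sloped front to its back. Foot plate 130 (x) x 186 (y) x 8 mm with two 14 mm through holes at x = 0, y = +-78 mm. On it the body, 120 (x) x 110 (y) mm, top 138 mm above the origin, its front (-x) upper edge cut off at 45 degrees from 88 mm up; there the neck, on top a lift handle
- tank_handle (a point): centre of the tank's lift handle: black straight bar along the tank's y, 14 mm thick (x), 14 mm high (z), 96 mm long, 76 mm free between its end posts, 175 mm above the tank's underside and 37 mm above its top, open beneath; the fingers close on it along the tank's x
- neck: steel filler neck, the rod's guide tube, fixed to the tank's sloped shoulder. Origin: centre of its mouth, in the rim's plane, at x -56, y 0, z 134 mm of the tank's frame; its z points out of the mouth along the bore: 45 degrees up, to the tank's front (-x). Bore 14 mm, the last 12 mm flaring to 22 mm; rim 30 mm across; stands 30 mm out of the shoulder; takes the rod to its collar
- base: pump base of the lubricator, grey, bolted down (it does not move). Origin: centre of the seat at bench level; x from its front to the motor, z up. Seat block 136 (x) x 196 (y) x 35 mm high; a lying motor, up to 105 mm high, stands behind it at x = 70 to 150 mm
- seat (a point): centre of the seat's flat top, 35 mm above the bench. The seated tank's origin lies here, its x and y along the base's x and y. Two pegs stand on the seat at y = +-78 mm, x = 0: 10 mm thick, 22 mm high, the top 8 mm tapered to 4 mm; the foot plate's holes go over them with 2 mm play all round
- rod: loose dip rod (gauge rod), 0.11 to 0.16 kg, lying level in two notches of the drip tray. Origin: on its axis at the collar face that looks to the tip; x to the tip, z up as it lies. Steel rod 8 mm thick, 125 mm from collar to rounded tip; collar 26 mm across, x -8 to 0 mm; black grip x -90 to -20 mm, 16 mm wide (y), 22 mm high (z), overhanging the tray on the robot's side
- rod_grip (a point): middle of the rod's grip, on the axis, 55 mm behind the collar face (x = -55 mm); as it lies 41 mm above the bench, free all round; fingers close on its two flat sides along the rod's y
- rod_tip (a point): end of the rod's tip, on the axis, 125 mm from the collar face
- tray: drip tray of sheet steel, fixed, 160 (x) x 100 (y) x 45 mm high, walls 4 mm. Origin: centre of its underside; z up, x lengthways away from the grip. A 12 mm wide notch, its floor 37 mm up, in the middle of the wall at x = -78 mm and another in a cross bar at x = 30 mm carry the rod
- arbor_a: bystander: dark steel milling arbor standing on its nut, taper up, 63 mm across, 150 mm high; origin centre of its underside
- arbor_b: bystander: second milling arbor, like the first with a wider nut, 150 mm high; origin centre of its underside
- collet: bystander: steel collet, 41 mm across, 46 mm high; origin centre of its underside
- caliper: bystander: caliper lying flat, 230 mm long, 14 mm high; origin near its middle
- screwdriver: bystander: screwdriver lying flat, 190 mm long; origin near its middle, x towards its tip
- oil_bottle: bystander: grey oil bottle, 64 mm across, 170 mm high; origin centre of its underside
- parts_bin: bystander: blue open parts bin 150 x 100 x 60 mm; origin centre of its underside
- insert_case: bystander: cardboard box 110 x 75 x 32 mm; origin centre of its underside

How it is judged:
By the outcome, as a careful person would: the job done as asked, in the order asked, and still so for the second after the job is handed in, while the arm keeps its last pose, push and grip.
It also fails if it takes over 72 s, if anything falls off the work surface, if the arm or the gripper's body presses on something with over 40 N, if the wrist force passes 120 N, or if a joint passes its speed limit or range.

## Working session

There is one attempt and no reset: what is moved stays moved. The work goes in short steps, Python scripts to look and compute and a tool call to move; the robot and the scene stay as the last step left them, time stands still between calls to the robot, and variables do not carry over. Pictures are saved under pics/ and viewed, at most 10 in all, crops included, and the job is handed in when it is done.

Besides the shell and the picture viewer there is one more tool, called after "Call:" as a command line: name --argument value ..., lists and objects as JSON in quotes. servo_tool: Moves the arm, as the interface text tells. Its arguments: {"type":"object","properties":{"moves":{"type":"array"}},"required":["moves"]}

```bash
mkdir -p pics; ls; python3 - <<'E'
from cell import *
import cv2,numpy as np
for n in("scene","top"):
    p,d=read_camera(n); cv2.imwrite(f"pics/{n}0.png",p); np.save(f"pics/{n}0.npy",d)
    c=get_calibration(n); print(n,np.round(c["K"],1).tolist(),np.round(c["R"],3).tolist(),np.round(c["t"]),np.round(-np.array(c["R"]).T@c["t"]))
print(state())
E
```

```text
pics
scene [[570.9, 0.0, 309.9], [0.0, 570.9, 234.7], [0.0, 0.0, 1.0]] [[-0.604, 0.797, -0.009], [0.509, 0.377, -0.774], [-0.613, -0.472, -0.633]] [ 366. -193. 1765.] [1402.  615.  972.]
top [[452.0, 0.0, 324.0], [0.0, 452.0, 239.8], [0.0, 0.0, 1.0]] [[-0.027, -1.0, -0.008], [-0.988, 0.028, -0.155], [0.155, 0.004, -0.988]] [  16.  600. 1106.] [ 422.   -5. 1186.]
{'t': 0.1, 'joints': array([-1.42359253e+00,  4.91500484e-01,  1.55940541e+00,  9.31909318e-06,
        1.09170607e+00, -1.05618093e-01]), 'qvel': array([ 4.12435290e-04, -3.05644487e-03, -1.98582884e-03,  8.05874683e-04,
        1.72163704e-03,  8.79646191e-05]), 'tau': array([ 2.62591340e-03, -6.13623405e+01, -2.58606845e+01,  6.93987287e-02,
        4.69782797e-02, -5.33714751e-05]), 'eef_pos': array([ 156.31582535, -604.90469906,  214.11361739]), 'tcp_rot': array([-3.14057990e+00, -1.15676843e-04,  2.52817529e-01]), 'ft_force': array([ 0.21902309, -0.20053283,  0.4999619 ]), 'moment': array([-0.02752837, -0.01893785, -0.03031226]), 'grip_force': 0.0, 'opening': 0.9977751249712733}
```

View pics/scene0.png

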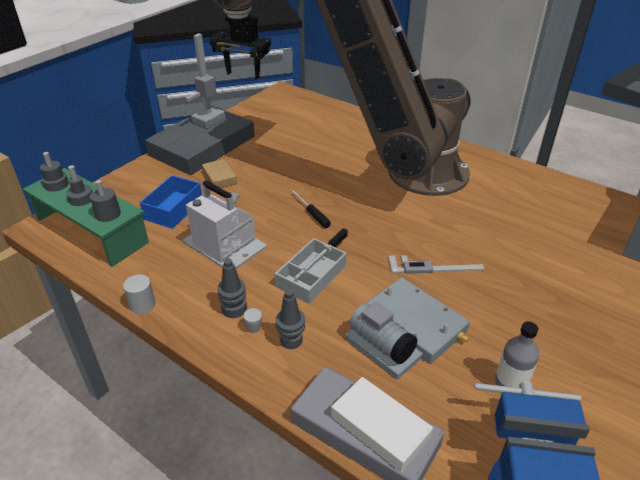

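View pics/top0.png

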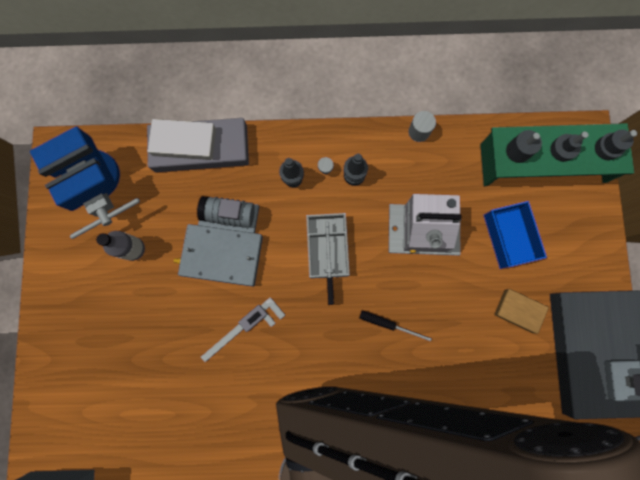

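```bash
python3 - <<'E'
import cv2,numpy as np
t=cv2.imread("pics/top0.png");s=cv2.imread("pics/scene0.png")
def c(im,x,y,w,h):return cv2.resize(im[y:y+h,x:x+w],(266,300),interpolation=cv2.INTER_CUBIC)
r1=np.hstack([c(t,385,165,88,99),c(t,285,205,88,99),c(t,175,190,88,99)])
r2=np.hstack([c(s,182,170,88,99),c(s,270,220,88,99),c(s,345,265,124,140)])
cv2.imwrite("pics/c1.png",np.vstack([r1,r2]))
E
```

```text
(no output)
```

View pics/c1.png

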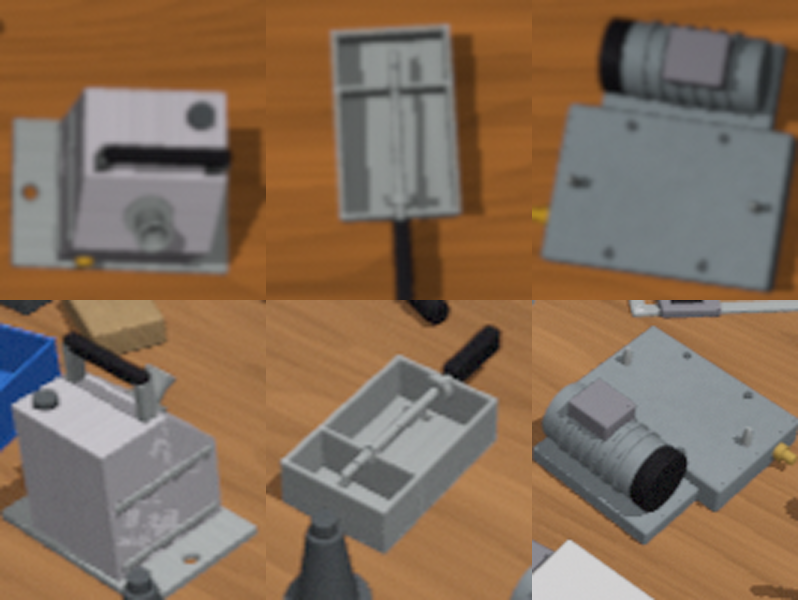

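```bash
cat > h.py <<'E'
import cv2,numpy as np
from cell import *
def cal(n):
    c=get_calibration(n);return [np.array(c[k],float) for k in "KRt"]
def ray(n,u,v,z):
    K,R,t=cal(n);C=-R.T@t;d=R.T@np.linalg.solve(K,[u,v,1]);return C+d*(z-C[2])/d[2]
def cloud(n,d):
    K,R,t=cal(n);v,u=np.indices(d.shape);P=np.stack([(u-K[0,2])/K[0,0]*d,(v-K[1,2])/K[1,1]*d,d],-1)
    return (P-t)@R
def proj(n,X):
    K,R,t=cal(n);p=K@(R@np.array(X,float)+t);return p[:2]/p[2]
def rect(P):
    r=cv2.minAreaRect(P[:,:2].astype(np.float32));return np.round(r[0],1),np.round(r[1],1),round(r[2],2)
E
python3 - <<'E'
from h import *
im=cv2.imread("pics/top0.png");d=np.load("pics/top0.npy");W=cloud("top",d);g=im.max(2)
def sel(x,y,w,h,z0,z1,m=None):
    P=W[y:y+h,x:x+w];k=(P[...,2]>z0)&(P[...,2]<z1)&(d[y:y+h,x:x+w]>0)
    if m is not None:k&=m[y:y+h,x:x+w]
    return P[k]
def rep(n,P):print(n,len(P),rect(P),np.round(P.mean(0),1),P[:,2].std().round(1))
S=sel(170,215,100,80,25,45);rep("seat",S)
rep("handle",sel(400,190,75,50,160,200,g<70))
rep("tanktop",sel(400,180,75,50,128,146))
rep("foot",sel(380,195,90,70,4,14))
rep("trayrim",sel(295,205,65,80,41,50))
rep("grip",sel(318,270,30,40,30,70,g<70))
print("table",np.median(W[330:350,60:150,2]))
for a,b in((190.9,250.4),(250.5,258.6)):print("peg top",ray("top",a,b,46).round(1))
for a,b in((388.8,290.6),(445.2,328.9)):print("peg scene",ray("scene",a,b,46).round(1))
print("hole top",ray("top",394.9,228.4,8).round(1))
u,v=182+190/3.02,170+259/3.03
print("hole sc",ray("scene",u,v,8).round(1))
s=cv2.imread("pics/scene0.png");ds=np.load("pics/scene0.npy");V=cloud("scene",ds);gs=s.max(2)
def s2(n,x,y,w,h,z0,z1):
    P=V[y:y+h,x:x+w];k=(P[...,2]>z0)&(P[...,2]<z1)&(gs[y:y+h,x:x+w]<70)&(ds[y:y+h,x:x+w]>0);rep(n,P[k])
s2("handle sc",195,175,45,30,160,200);s2("grip sc",325,225,30,30,30,70)
E
```

```text
seat 3991 (array([597.1, 276.2]), array([215.5, 181.4]), 80.36) [572.5 269.4  34.9] 2.4
handle 240 (array([ 626.5, -265. ]), array([96. , 12.3]), 86.8) [ 625.7 -264.6  180. ] 4.1
tanktop 1271 (array([ 647.2, -265.9]), array([110.9,  83.4]), 86.17) [ 650.1 -263.9  137.2] 3.2
foot 957 (array([ 627.3, -269.5]), array([241.5, 184. ]), 88.9) [ 617.5 -229.6    7.8] 2.2
trayrim 533 (array([578.3,  -7.5]), array([182.5,  99.8]), 1.59) [586.3  -7.4  44.9] 2.2
grip 145 (array([471.4, -12.3]), array([67.7, 13. ]), 0.99) [470.2 -12.3  51. ] 2.3
table 0.0813476357351359
peg top [582.8 339.2  46. ]
peg top [557.4 187.1  46. ]
peg scene [558.4 190.9  46. ]
peg scene [585.8 346.4  46. ]
hole top [ 631.5 -188.8    8. ]
hole sc [ 633.9 -186.9    8. ]
handle sc 179 (array([ 628.4, -265.7]), array([92.2, 17.7]), 84.07) [ 630.9 -265.2  180. ] 3.7
grip sc 159 (array([472.5, -11.9]), array([16. , 71.1]), 89.78) [472.7  -9.8  47.7] 6.4
```

```bash
python3 - <<'E'
from h import *
c=np.array([571,266.]);
for n in("top","scene"):
    d=np.load(f"pics/{n}0.npy");W=cloud(n,d);W=W[d>0]
    for yaw in(-9.74,):
        a=np.radians(yaw);M=np.array([[np.cos(a),np.sin(a)],[-np.sin(a),np.cos(a)]])
        L=(W[:,:2]-c)@M.T;z=W[:,2]
        k=(z>28)&(z<42)
        # y edges per x bin
        lo=[];hi=[]
        for x0 in range(-60,60,6):
            q=L[k&(L[:,0]>x0)&(L[:,0]<x0+6)&(abs(L[:,1])<112),1]; 
            if len(q):lo.append(q.min());hi.append(q.max())
        fr=[]
        for y0 in range(-90,90,6):
            q=L[k&(L[:,1]>y0)&(L[:,1]<y0+6)&(abs(L[:,0])<80),0]
            if len(q):fr.append(q.min())
        print(n,"ylo",np.median(lo).round(1),"yhi",np.median(hi).round(1),"slopes",np.polyfit(range(len(hi)),hi,1)[0].round(2),np.polyfit(range(len(lo)),lo,1)[0].round(2),"front",np.median(fr).round(1),np.polyfit(range(len(fr)),fr,1)[0].round(2))
    for s in(-1,1):
        k=(z>43)&(z<62)&(abs(L[:,0])<16)&(abs(L[:,1]-s*78)<16)
        print(n,s,k.sum(),L[k].mean(0).round(1),z[k].mean().round(1))
E
```

```text
top ylo -92.4 yhi 102.1 slopes -0.11 -0.01 front -66.0 0.0
top -1 13 [  0.9 -73.6] 52.4
top 1 14 [ 1.2 80.9] 50.8
scene ylo -95.2 yhi 100.3 slopes -0.2 -0.05 front -65.8 -0.01
scene -1 23 [  3.4 -74.7] 50.9
scene 1 24 [ 2.8 80.5] 51.3
```

Call:
servo_tool --moves '[0.9, 0.65, 0.15, 0.4, 1, 0.9, 0.65, 0.15, 0.4, 1, 0.9, 0.65, 0.15, 0.4, 1, 0.9, 0.65, 0.15, 0.4, 1, 0.9, 0.65, 0.15, 0.4, 1, 0.9, 0.65, 0.15, 0.4, 1, 0.9, 0.65, 0.15, 0.4, 1, 0.9, 0.65, 0.15, 0.4, 1, 0.9, 0.65, 0.15, 0.4, 1, 0.9, 0.65, 0.15, 0.4, 1, 0.9, 0.65, 0.15, 0.4, 1, 0.9, 0.65, 0.15, 0.4, 1]'

```text
t: 1.1
eef_pos: [520.2, -341.7, 275.0]
tcp_rot: [3.14, -0.0, 1.515]
ft_force: [0.4, 0.4, 0.5]
opening: 0.998
grip_force: 0.0
```

Call:
servo_tool --moves '[0.278, 0.2, -0.1, 0, 1, 0.278, 0.2, -0.1, 0, 1, 0.278, 0.2, -0.1, 0, 1, 0.278, 0.2, -0.1, 0, 1, 0.278, 0.2, -0.1, 0, 1, 0.278, 0.2, -0.1, 0, 1, 0.278, 0.2, -0.1, 0, 1]'

```text
t: 1.68
eef_pos: [626.7, -266.1, 234.9]
tcp_rot: [-3.141, 0.0, 1.509]
ft_force: [-1.2, 0.0, 0.6]
opening: 1.001
grip_force: 0.0
```

Call:
servo_tool --moves '[0.002, 0.002, -0.1, 0, 1, 0.002, 0.002, -0.197, 0, 1, 0.002, 0.002, -0.197, 0, 1, 0.002, 0.002, -0.197, 0, 1, 0.002, 0.002, -0.197, 0, 1, 0.002, 0.002, -0.197, 0, 0, 0.002, 0.002, -0.197, 0, 0, 0.002, 0.002, -0.197, 0, 0, 0.002, 0.002, -0.197, 0, 0, 0.002, 0.002, -0.197, 0, 0, 0.002, 0.002, -0.197, 0, 0, 0.002, 0.002, -0.197, 0, 0]'

```text
t: 2.68
eef_pos: [628.4, -264.3, 155.9]
tcp_rot: [3.141, 0.0, 1.51]
ft_force: [-0.6, 0.2, 1.1]
opening: 0.564
grip_force: 0.0
```

Call:
servo_tool --moves '[0, 0, 0, 0, 0, 0, 0, 0, 0, 0, 0, 0, 0, 0, 0, 0, 0, 0.02, 0, 0, 0, 0, 0.05, 0, 0, 0, 0, 0.1, 0, 0, 0, 0, 0.15, 0, 0, 0, 0, 0.2, 0, 0, 0, 0, 0.25, 0, 0, 0, 0, 0.25, 0, 0, 0, 0, 0.25, 0, 0, 0, 0, 0.25, 0, 0]'

```text
t: 3.68
eef_pos: [628.1, -264.2, 255.7]
tcp_rot: [-3.141, -0.0, 1.509]
ft_force: [-0.2, -0.5, 0.2]
opening: 0.004
grip_force: 0.0
```

Call:
servo_tool --moves '[0, 0, 0, 0, 0.6, 0, 0, 0, 0, 0.6, 0, 0, 0, 0, 0.6, 0, 0, 0, 0, 0.6, 0, 0, 0, 0, 0.6, 0, 0, 0, 0, 0.6, 0, 0, 0, 0, 0.6, 0, 0, -0.1, 0, 0.6, 0, 0, -0.15, 0, 0.6, 0, 0, -0.2, 0, 0.6, 0, 0, -0.25, 0, 0.6, 0, 0, -0.25, 0, 0.6]'

```text
t: 4.68
eef_pos: [626.9, -263.6, 151.9]
tcp_rot: [-3.136, -0.003, 1.509]
ft_force: [1.0, -0.6, -1.3]
opening: 0.598
grip_force: 0.0
```

Call:
servo_tool --moves '[0, 0, 0, 0, 0.6, 0, 0, 0, 0, 0, 0, 0, 0, 0, 0, 0, 0, 0, 0, 0, 0, 0, 0, 0, 0, 0, 0, 0, 0, 0, 0, 0, 0, 0, 0, 0, 0, 0, 0, 0, 0, 0, 0, 0, 0, 0, 0, 0, 0, 0, 0, 0, 0, 0, 0, 0, 0, 0, 0, 0]'

```text
t: 5.68
eef_pos: [628.1, -264.3, 156.0]
tcp_rot: [-3.141, -0.0, 1.509]
ft_force: [-5.5, 0.7, 4.6]
opening: 0.146
grip_force: 30.0
```

Call:
servo_tool --moves '[0, 0, 0.01, 0, 0, 0, 0, 0.03, 0, 0, 0, 0, 0.07, 0, 0, 0, 0, 0.12, 0, 0, 0, 0, 0.18, 0, 0, 0, 0, 0.24, 0, 0, 0, 0, 0.29, 0, 0, 0, 0, 0.325, 0, 0, 0, 0, 0.325, 0, 0, 0, 0, 0.325, 0, 0]'

```text
t: 6.52
eef_pos: [628.4, -264.2, 285.7]
tcp_rot: [3.141, -0.0, 1.51]
ft_force: [0.3, 2.4, -9.5]
opening: 0.146
grip_force: 30.0
```

Call:
servo_tool --moves '[0, 0.02, 0, 0, 0, 0, 0.06, 0, -0.01, 0, 0, 0.12, 0, -0.02, 0, -0.02, 0.2, 0, -0.034, 0, -0.04, 0.28, 0, -0.034, 0, -0.06, 0.36, 0, -0.034, 0, -0.08, 0.44, 0, -0.034, 0, -0.1, 0.52, 0, -0.034, 0, -0.12, 0.6, 0, -0.034, 0, -0.137, 0.68, 0, -0.034, 0, -0.137, 0.76, 0, -0.034, 0, -0.137, 0.84, 0, -0.034, 0]'

```text
t: 7.52
eef_pos: [572.3, 73.7, 284.7]
tcp_rot: [-3.14, 0.0, 1.403]
ft_force: [0.3, -0.7, -7.6]
opening: 0.143
grip_force: 30.0
```

Call:
servo_tool --moves '[0, 0.08, 0, 0, 0, 0, 0.16, 0, 0, 0, 0, 0.24, 0, 0, 0, 0, 0.32, 0, 0, 0, 0, 0.39, 0, 0, 0, 0, 0.45, 0, 0, 0, 0, 0.48, 0, 0, 0, 0, 0.494, 0, 0, 0, 0, 0.494, -0.05, 0, 0, 0, 0.494, -0.1, 0, 0, 0, 0.494, -0.1, 0, 0, 0, 0.494, -0.1, 0, 0]'

```text
t: 8.52
eef_pos: [573.2, 268.4, 244.9]
tcp_rot: [-3.139, 0.002, 1.402]
ft_force: [0.1, 0.1, -7.9]
opening: 0.15
grip_force: 30.0
```

```bash
python3 - <<'E'
from h import *
for n in("scene","top"):
    p,d=read_camera(n); cv2.imwrite(f"pics/{n}1.png",p); np.save(f"pics/{n}1.npy",d)
st=state();print(st["eef_pos"],st["tcp_rot"])
a=cv2.imread("pics/scene1.png")[215:390,330:490];b=cv2.imread("pics/top1.png")[180:310,160:290]
cv2.imwrite("pics/c2.png",np.hstack([cv2.resize(a,(400,438),interpolation=cv2.INTER_CUBIC),cv2.resize(b,(400,438),interpolation=cv2.INTER_CUBIC)]))
E
```

```text
[574.08038248 268.8491448  246.88159559] [ 3.14037149e+00 -4.48048559e-04  1.40192986e+00]
```

View pics/c2.png

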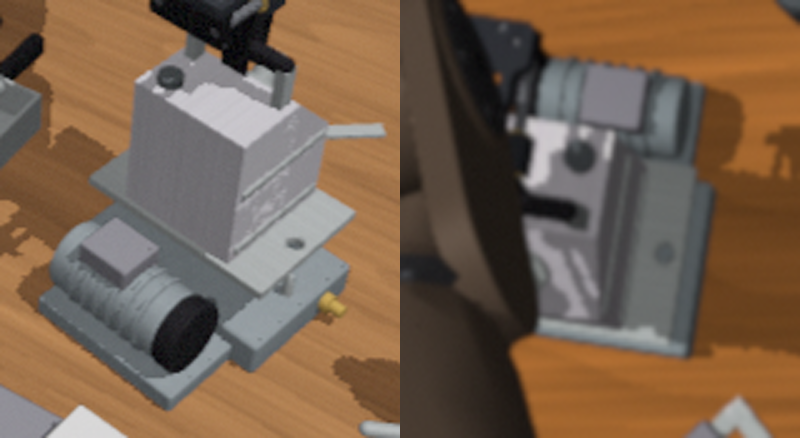

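```bash
python3 - <<'E'
from h import *
s=cv2.imread("pics/scene1.png");t=cv2.imread("pics/top1.png")
def dark(im,u,v,r,n):
    y0,x0=int(v)-r,int(u)-r;g=cv2.cvtColor(im[y0:y0+2*r+1,x0:x0+2*r+1],6).astype(float)
    b=np.median(g);w=np.clip(b-g-8,0,None)
    # keep blob nearest the centre
    m=(w>0).astype(np.uint8);k,l,st,c=cv2.connectedComponentsWithStats(m)
    i=1+np.argmax(st[1:,4]*np.exp(-np.linalg.norm(c[1:]-r,axis=1)/3));w=w*(l==i);yy,xx=np.indices(w.shape)
    u,v=x0+(w*xx).sum()/w.sum(),y0+(w*yy).sum()/w.sum();return u,v,st[i,4]
hs=dark(s,448,312.2,6,'s');ht=dark(t,246.1,254.8,6,'t')
print(hs,ht)
print("hole scene",ray("scene",*hs[:2],98).round(1),"top",ray("top",*ht[:2],98).round(1))
# plate top outline by depth
c=np.array([573.4,269.2]);a=np.radians(-9.7);M=np.array([[np.cos(a),np.sin(a)],[-np.sin(a),np.cos(a)]])
for n in("scene","top"):
    d=np.load(f"pics/{n}1.npy");W=cloud(n,d)[d>0];L=(W[:,:2]-c)@M.T;z=W[:,2]
    for nm,z0,z1 in(("plate",92,106),("seat",28,42)):
        k=(z>z0)&(z<z1)&(abs(L[:,1])<115)&(abs(L[:,0])<80)
        lo=[L[k&(abs(L[:,0]-x)<3),1].min() for x in range(-55,56,6) if (k&(abs(L[:,0]-x)<3)).any()]
        fr=[L[k&(abs(L[:,1]-y)<3),0].min() for y in range(-85,-60,6) if (k&(abs(L[:,1]-y)<3)).any()]
        print(n,nm,k.sum(),z[k].mean().round(1),"ylo",np.round(np.median(lo),1) if lo else 0,"front",np.round(np.median(fr),1) if fr else 0)
E
```

```text
(np.float64(447.8561107766406), np.float64(312.0144491270319), np.int32(41)) (np.float64(245.55172413793105), np.float64(254.6448275862069), np.int32(34))
hole scene [586.8 344.9  98. ] top [561.3 190.4  98. ]
scene plate 1453 98.3 ylo 50.3 front 39.2
scene seat 1465 35.4 ylo 63.9 front 23.1
top plate 886 98.4 ylo -92.9 front -62.9
top seat 439 34.5 ylo -96.3 front -68.0
```

Call:
servo_tool --moves '[-0.004, 0.005, -0.02, 0, 0, -0.004, 0.005, -0.04, 0, 0, -0.004, 0.005, -0.06, 0, 0, -0.004, 0.005, -0.075, 0, 0, -0.004, 0.005, -0.085, 0, 0, -0.004, 0.005, -0.092, 0, 0, -0.004, 0.005, -0.1, 0, 0, -0.004, 0.005, -0.106, 0, 0, -0.004, 0.005, -0.106, 0, 0, -0.004, 0.005, -0.106, 0, 0]'

```text
t: 9.45
eef_pos: [572.0, 271.3, 203.5]
tcp_rot: [3.141, -0.0, 1.403]
ft_force: [0.8, -0.4, -9.1]
opening: 0.147
grip_force: 30.0
```

Call:
servo_tool --moves '[0, 0, -0.006, 0, 0, 0, 0, -0.012, 0, 0, 0, 0, -0.018, 0, 0, 0, 0, -0.023, 0, 0, 0, 0, -0.027, 0, 0, 0, 0, -0.03, 0, 0, 0, 0, -0.031, 0, 0, 0, 0, -0.031, 0, 0, 0, 0, -0.031, 0, 0]'

```text
t: 10.2
eef_pos: [572.0, 271.4, 191.4]
tcp_rot: [3.141, -0.0, 1.403]
ft_force: [-1.8, 1.3, -6.6]
opening: 0.144
grip_force: 30.0
```

Call:
servo_tool --moves '[0, 0, -0.002, 0, 0, 0, 0, -0.004, 0, 0, 0, 0, -0.004, 0, 0, 0, 0, -0.004, 0, 0]'

```text
t: 10.53
eef_pos: [572.1, 272.1, 190.9]
tcp_rot: [3.14, -0.002, 1.403]
ft_force: [-3.4, 6.0, 3.4]
opening: 0.145
grip_force: 30.0
```

Call:
servo_tool --moves '[0, 0, 0, 0, 0.3, 0, 0, 0, 0, 0.6, 0, 0, 0, 0, 0.6, 0, 0, 0, 0, 0.6, 0, 0, 0, 0, 0.6, 0, 0, 0, 0, 0.6, 0, 0, 0, 0, 0.6, 0, 0, 0.05, 0, 0.6, 0, 0, 0.12, 0, 0.6, 0, 0, 0.2, 0, 0.6, -0.1, -0.1, 0.3, 0, 0.6, -0.2, -0.2, 0.3, 0, 0.6]'

```text
t: 11.53
eef_pos: [520.0, 218.8, 304.4]
tcp_rot: [3.137, -0.002, 1.404]
ft_force: [0.2, 0.0, 0.3]
opening: 0.601
grip_force: 0.0
```

Call:
servo_tool --moves '[0, -0.1, 0, -0.03, 0.6, 0, -0.2, 0, -0.07, 0.6, -0.04, -0.3, 0, -0.11, 0.6, -0.04, -0.4, 0, -0.15, 0.6, -0.04, -0.5, 0, -0.19, 0.6, -0.04, -0.5, 0, -0.23, 0.6, -0.04, -0.5, 0, -0.27, 0.6, -0.04, -0.5, 0, -0.31, 0.6, -0.04, -0.5, 0, -0.35, 0.6, -0.04, -0.5, 0, -0.39, 0.6, -0.04, -0.5, 0, -0.43, 0.6, -0.04, -0.5, 0, -0.446, 0.6]'

```text
t: 12.53
eef_pos: [503.0, 18.2, 301.8]
tcp_rot: [3.141, -0.0, -0.006]
ft_force: [0.5, -0.3, 0.8]
opening: 0.6
grip_force: 0.0
```

```bash
python3 - <<'E'
from h import *
for n in("scene","top"):
    p,d=read_camera(n); cv2.imwrite(f"pics/{n}2.png",p); np.save(f"pics/{n}2.npy",d)
st=state();print(st["eef_pos"],st["tcp_rot"])
a=cv2.imread("pics/scene2.png")[205:380,330:490];b=cv2.imread("pics/top2.png")[180:310,160:290]
cv2.imwrite("pics/c3.png",np.hstack([cv2.resize(a,(400,438),interpolation=cv2.INTER_CUBIC),cv2.resize(b,(400,400),interpolation=cv2.INTER_CUBIC)[:438] if 0 else cv2.resize(b,(400,438),interpolation=cv2.INTER_CUBIC)]))
c=np.array([572,271.]);a=np.radians(-9.7);M=np.array([[np.cos(a),np.sin(a)],[-np.sin(a),np.cos(a)]])
im={n:cv2.imread(f"pics/{n}2.png").max(2) for n in("scene","top")}
for n in("scene","top"):
    d=np.load(f"pics/{n}2.npy");W=cloud(n,d);L=(W[...,:2]-c)@M.T;z=W[...,2]
    k=(d>0)&(z>195)&(z<230)&(abs(L[...,1])<70)&(abs(L[...,0])<30)&(im[n]<70)
    print(n,"handle",k.sum(),rect(W[k]),np.percentile(z[k],90).round(1))
    k=(d>0)&(z>165)&(z<182)&(abs(L[...,1])<70)&(abs(L[...,0])<75);print("top",k.sum(),rect(W[k]),np.median(z[k]))
    k=(d>0)&(z>37)&(z<50)&(abs(L[...,1])<100)&(abs(L[...,0])<75);print("plate",k.sum(),np.median(z[k]),np.polyfit(L[k][:,1],z[k],1).round(4),np.polyfit(L[k][:,0],z[k],1).round(4),L[k].min(0),L[k].max(0))
# tray, rod
d=np.load("pics/top2.npy");W=cloud("top",d);g=im["top"]
E
```

```text
[502.99168926  18.25945413 301.79118738] [ 3.14144191e+00 -8.72780366e-05  6.18569426e-04]
scene handle 304 (array([575.3, 269.8]), array([93.4, 14.4]), 80.21) 219.5
top 1444 (array([576.2, 268.1]), array([113. , 118.1]), 80.42) 173.5694666548278
plate 1117 43.69859504614646 [-6.10000e-03  4.40346e+01] [4.10000e-03 4.36552e+01] [-67.0526842 -97.4824021] [68.04375062 94.61963351]
top handle 219 (array([571.1, 268.8]), array([91.1, 11.3]), 80.6) 219.1
top 1427 (array([572.6, 271.9]), array([111.9, 121.4]), 80.58) 172.8140211504865
plate 902 43.01667592103777 [1.60000e-03 4.30692e+01] [3.00000e-03 4.30104e+01] [-65.34016627 -95.6402071 ] [65.97769476 95.47117832]
```

View pics/c3.png

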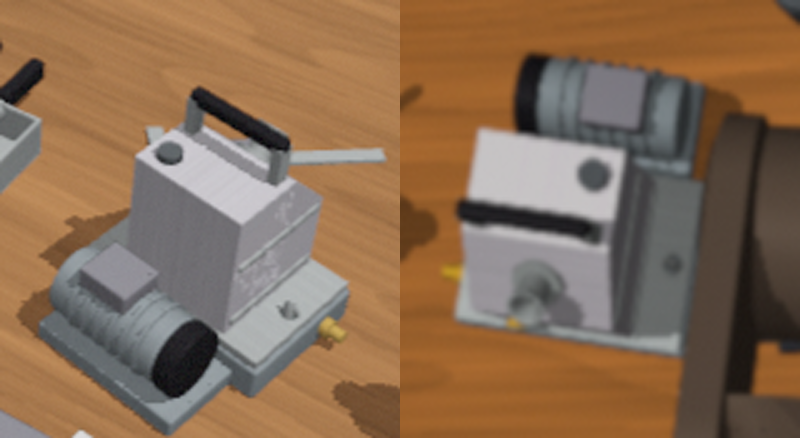

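Call:
servo_tool --moves '[-0.078, -0.076, -0.1, 0.007, 0.6, -0.078, -0.076, -0.2, 0.007, 0.6, -0.078, -0.076, -0.3, 0.007, 0.6, -0.078, -0.076, -0.4, 0.007, 0.6, -0.078, -0.076, -0.5, 0.007, 0.6, -0.078, -0.076, -0.58, 0.007, 0.6, -0.078, -0.076, -0.64, 0.007, 0.6, -0.078, -0.076, -0.68, 0.007, 0.6, -0.078, -0.076, -0.7, 0.007, 0.6, -0.078, -0.076, -0.7, 0.007, 0.6, -0.078, -0.076, -0.7, 0.007, 0.6, -0.078, -0.076, -0.7, 0.007, 0]'

```text
t: 13.63
eef_pos: [472.4, -12.2, 22.8]
tcp_rot: [3.141, -0.002, 0.024]
ft_force: [0.2, -0.2, 0.9]
opening: 0.568
grip_force: 0.0
```

Call:
servo_tool --moves '[0, 0, 0, 0, 0, 0, 0, 0, 0, 0, 0, 0, 0, 0, 0, 0, 0, 0, 0, 0, 0, 0, 0, 0, 0, 0, 0, 0, 0, 0, 0, 0, 0, 0, 0, 0, 0, 0, 0, 0]'

```text
t: 14.3
eef_pos: [471.9, -12.1, 21.8]
tcp_rot: [3.141, -0.0, 0.023]
ft_force: [-0.4, -0.2, 0.7]
opening: 0.168
grip_force: 30.0
```

Call:
servo_tool --moves '[0, 0, 0.05, 0, 0, 0, 0, 0.12, 0, 0, 0, 0, 0.2, 0, 0, 0.03, -0.06, 0.28, 0.04, 0, 0.06, -0.12, 0.325, 0.08, 0, 0.1, -0.19, 0.325, 0.12, 0, 0.14, -0.26, 0.325, 0.16, 0, 0.18, -0.33, 0.325, 0.2, 0, 0.22, -0.4, 0.325, 0.24, 0, 0.26, -0.47, 0.325, 0.28, 0, 0.3, -0.55, 0.325, 0.32, 0, 0.32, -0.615, 0.325, 0.36, 0]'

```text
t: 15.3
eef_pos: [600.8, -260.1, 151.2]
tcp_rot: [3.142, 0.0, 1.154]
ft_force: [-0.7, -0.2, -1.5]
opening: 0.164
grip_force: 30.0
```

Call:
servo_tool --moves '[0, 0, 0, 0.04, 0, 0, 0, 0, 0.08, 0, 0, 0, 0, 0.12, 0, 0, 0, 0, 0.142, 0, 0, 0, -0.05, 0.142, 0, 0, 0, -0.12, 0.142, 0, 0, 0, -0.2, 0.142, 0, 0, 0, -0.27, 0.142, 0, 0, 0, -0.32, 0.142, 0, 0, 0, -0.345, 0.142, 0, 0, 0, -0.345, 0.142, 0, 0, 0, -0.345, 0.142, 0]'

```text
t: 16.3
eef_pos: [599.9, -258.2, 13.9]
tcp_rot: [-3.141, -0.0, 1.595]
ft_force: [0.7, 0.4, -1.6]
opening: 0.165
grip_force: 30.0
```

```bash
python3 - <<'E'
from h import *
for n in("scene","top"):
    p,d=read_camera(n); cv2.imwrite(f"pics/{n}3.png",p); np.save(f"pics/{n}3.npy",d)
st=state();print(st["eef_pos"],st["tcp_rot"],st["ft_force"])
a=cv2.imread("pics/scene3.png")[150:325,190:370];b=cv2.imread("pics/top3.png")[180:310,290:460]
cv2.imwrite("pics/c4.png",np.hstack([cv2.resize(a,(400,389),interpolation=cv2.INTER_CUBIC),cv2.resize(b,(400,389),interpolation=cv2.INTER_CUBIC)]))
W=cloud("top",np.load("pics/top3.npy"))
P=W[205:285,295:360].reshape(-1,3)
for x in (570,585,600,615,630):
    k=(abs(P[:,0]-x)<4)&(P[:,2]>38)&(P[:,2]<52);print(x,P[k][:,1].min().round(1),P[k][:,1].max().round(1))
print(rect(P[(P[:,2]>40)&(P[:,2]<50)]))
E
```

```text
[ 600.4881848  -258.42824466   15.19436848] [3.13971139e+00 1.04925870e-03 1.59455779e+00] [-0.321896   -0.43657094 -0.45379193]Traceback (most recent call last):
  File "<stdin>", line 10, in <module>
    return umr_minimum(a, axis, None, out, keepdims, initial, where)
ValueError: zero-size array to reduction operation minimum which has no identity
```

View pics/c4.png

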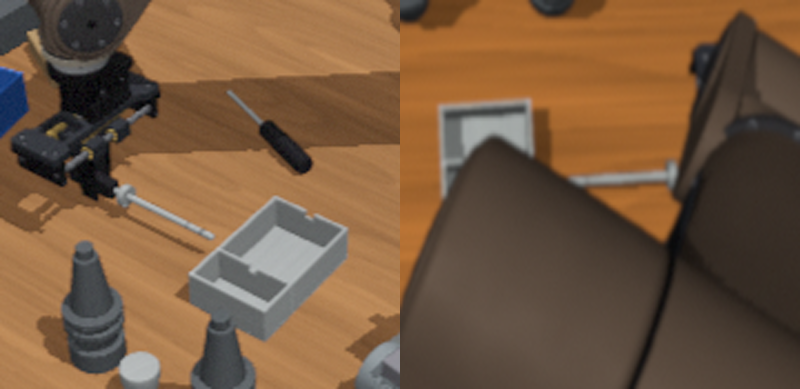

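Call:
servo_tool --moves '[0, 0.02, -0.01, 0, 0, 0, 0.035, -0.01, 0, 0, 0, 0.044, -0.01, 0, 0, 0, 0.048, -0.01, 0, 0, 0, 0.052, -0.01, 0, 0, 0, 0.052, -0.01, 0, 0, 0, 0.052, -0.01, 0, 0]'

```text
t: 16.98
eef_pos: [599.9, -237.3, 9.8]
tcp_rot: [3.141, 0.0, 1.595]
ft_force: [0.2, -0.3, -1.2]
opening: 0.164
grip_force: 30.0
```

Call:
servo_tool --moves '[0, 0.003, 0, 0, 0, 0, 0.006, 0, 0, 0, 0, 0.008, 0, 0, 0, 0, 0.008, 0, 0, 0]'

```text
t: 17.32
eef_pos: [600.4, -235.8, 10.2]
tcp_rot: [3.14, 0.003, 1.595]
ft_force: [-1.0, -10.4, -1.6]
opening: 0.164
grip_force: 30.0
```

Call:
servo_tool --moves '[0, 0.003, 0.008, 0, 0, 0, 0.003, 0.016, 0, 0, 0, 0.003, 0.023, 0, 0, 0, 0.004, 0.031, 0, 0, 0, 0.005, 0.047, 0, 0, 0, 0.007, 0.063, 0, 0, 0, 0.009, 0.078, 0, 0, 0, 0.012, 0.094, 0, 0, 0, 0.012, 0.094, 0, 0]'

```text
t: 18.07
eef_pos: [600.2, -229.2, 48.8]
tcp_rot: [3.14, 0.001, 1.595]
ft_force: [-0.3, -3.4, 0.1]
opening: 0.164
grip_force: 30.0
```

```bash
python3 - <<'E'
from h import *
p,d=read_camera("scene"); cv2.imwrite("pics/scene4.png",p); np.save("pics/scene4.npy",d)
st=state();print(st["eef_pos"],st["ft_force"])
W=cloud("scene",d)
# rod points: world x near 600, between grasp and wall, above bench
k=(d>0)&(abs(W[...,0]-600)<14)&(W[...,1]>-172)&(W[...,1]<-62)&(W[...,2]>7)&(W[...,2]<140)
P=W[k];print(k.sum(),np.polyfit(P[:,1],P[:,2],1),np.degrees(np.arctan(np.polyfit(P[:,1],P[:,2],1)[0])))
E
```

```text
[ 600.08637655 -229.31320338   48.26795811] [-0.55535851 -3.35608638  1.90356701]
133 [-0.20269112 23.15321793] -11.458114971817446
```

Call:
servo_tool --moves '[0, 0.01, 0.03, 0, 0, 0, 0.02, 0.06, 0, 0, 0, 0.032, 0.09, 0, 0, 0, 0.045, 0.118, 0, 0, 0, 0.061, 0.145, 0, 0, 0, 0.079, 0.171, 0, 0, 0, 0.098, 0.196, 0, 0, 0, 0.119, 0.219, 0, 0, 0, 0.13, 0.23, 0, 0, 0, 0.13, 0.23, 0, 0]'

```text
t: 18.95
eef_pos: [600.1, -176.2, 140.7]
tcp_rot: [3.14, 0.0, 1.596]
ft_force: [-0.1, -0.7, -1.1]
opening: 0.166
grip_force: 30.0
```

```bash
cat >> h.py <<'E'
def rodfit(n,name,lo,hi,save=True):
    p,d=read_camera(n); cv2.imwrite(f"pics/{name}.png",p); np.save(f"pics/{name}.npy",d)
    W=cloud(n,d);k=(d>0)&np.all((W>lo)&(W<hi),-1);P=W[k]
    if len(P)<10: print("few",len(P));return
    m=P.mean(0);v=np.linalg.svd(P-m)[2][0]
    v*=-np.sign(v[2]) or 1
    print(n,len(P),"mid",m.round(1),"dir",v.round(3),"tilt",np.degrees(np.arcsin(-v[2])).round(1),"yaw",np.degrees(np.arctan2(v[1],v[0])).round(1),"end",P[P@v>np.percentile(P@v,97)].mean(0).round(1))
E
python3 - <<'E'
from h import *
st=state();print(st["eef_pos"],st["ft_force"])
rodfit("scene","scene5",[588,-125,8],[612,-60,150])
E
```

```text
[ 600.11199894 -176.15901012  140.66618857] [-0.0947746  -0.729091   -1.14853777]
scene 120 mid [601.3 -93.3  74.3] dir [-0.006  0.714 -0.7  ] tilt 44.4 yaw 90.5 end [604.4 -62.2  43.6]
```

Call:
servo_tool --moves '[0, -0.02, 0.08, 0, 0, 0, -0.02, 0.17, 0, 0, 0, 0, 0.27, -0.03, 0, 0, 0.03, 0.37, -0.07, 0, -0.03, 0.08, 0.45, -0.11, 0, -0.08, 0.14, 0.48, -0.15, 0, -0.14, 0.21, 0.48, -0.19, 0, -0.2, 0.28, 0.48, -0.23, 0, -0.26, 0.36, 0.48, -0.27, 0, -0.32, 0.44, 0.48, -0.31, 0, -0.38, 0.52, 0.48, -0.35, 0, -0.44, 0.6, 0.48, -0.39, 0]'

```text
t: 20.0
eef_pos: [424.1, 61.6, 330.9]
tcp_rot: [-3.14, 0.001, 0.382]
ft_force: [-0.1, -0.1, -1.2]
opening: 0.165
grip_force: 30.0
```

Call:
servo_tool --moves '[-0.03, 0.08, 0, -0.04, 0, -0.06, 0.16, 0, -0.08, 0, -0.09, 0.24, 0, -0.12, 0, -0.11, 0.32, 0, -0.16, 0, -0.113, 0.39, 0, -0.172, 0, -0.113, 0.45, 0, -0.172, 0, -0.113, 0.52, 0, -0.172, 0, -0.113, 0.58, 0, -0.172, 0, -0.113, 0.597, 0, -0.172, 0, -0.113, 0.597, 0, -0.172, 0, -0.113, 0.597, 0, -0.172, 0]'

```text
t: 20.92
eef_pos: [380.3, 298.7, 330.8]
tcp_rot: [3.141, 0.001, -0.151]
ft_force: [0.1, -0.0, -2.2]
opening: 0.166
grip_force: 30.0
```

```bash
python3 - <<'E'
from h import *
for n in("scene","top"):
    p,d=read_camera(n); cv2.imwrite(f"pics/{n}6.png",p); np.save(f"pics/{n}6.npy",d)
st=state();print(st["eef_pos"],st["tcp_rot"])
g=st["eef_pos"]+[0,0,19]
for n in("scene","top"):print(n,"grasp",proj(n,g),"neck",proj(n,[517.6,279,169]),"tip",proj(n,g+175*np.array([.697,-.118,-.707])))
a=cv2.imread("pics/scene6.png")[170:345,330:490];b=cv2.imread("pics/top6.png")[180:340,150:310]
cv2.imwrite("pics/c5.png",np.hstack([cv2.resize(a,(400,438),interpolation=cv2.INTER_CUBIC),cv2.resize(b,(400,438),interpolation=cv2.INTER_CUBIC)]))
E
```

```text
[380.57545499 298.17773923 331.25426993] [ 3.14117900e+00  4.26551854e-04 -1.52668736e-01]
scene grasp [490.69205124 157.59516522] neck [439.22655451 255.8970884 ] tip [445.69225096 230.90725006]
top grasp [161.25633154 338.17673689] neck [200.6861234  271.09951764] tip [193.75906872 275.81287389]
```

View pics/c5.png

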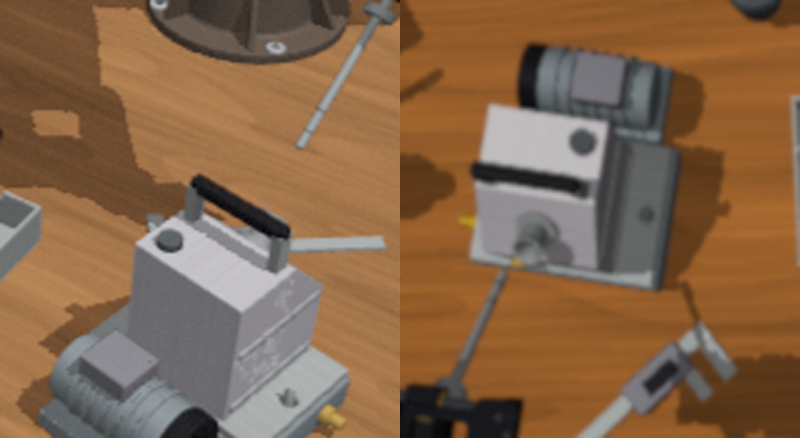

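```bash
cat >> h.py <<'E'
def tri(us,ut):
    A=[];b=[]
    for n,u in(("scene",us),("top",ut)):
        K,R,t=cal(n);C=-R.T@t;d=R.T@np.linalg.solve(K,[*u,1]);d/=np.linalg.norm(d);M=np.eye(3)-np.outer(d,d);A.append(M);b.append(M@C)
    X=np.linalg.lstsq(np.vstack(A),np.hstack(b),rcond=None)[0];return X
E
python3 - <<'E'
from h import *
st=state();g=st["eef_pos"]+[0,0,19]
T=tri((450.8,227.9),(190.8,279.7));C=tri((481.2,174.8),(150+55/2.5,180+387/2.7375))
print("tip",T.round(1),"collar",C.round(1),"grasp",g.round(1),proj("scene",T),proj("top",T))
v=T-g;print(np.linalg.norm(v),np.degrees(np.arcsin(-v[2]/np.linalg.norm(v))),np.degrees(np.arctan2(v[1],v[0])))
v=T-C;print(np.linalg.norm(v),np.degrees(np.arcsin(-v[2]/np.linalg.norm(v))),np.degrees(np.arctan2(v[1],v[0])))
d=np.load("pics/scene6.npy");W=cloud("scene",d);k=(d>0)&np.all((W>[395,240,190])&(W<[520,330,320]),-1);P=W[k]
m=P.mean(0);v=np.linalg.svd(P-m)[2][0];v*=-np.sign(v[2]);s=(P-m)@v
print(len(P),m.round(1),v.round(3),"tilt",np.degrees(np.arcsin(-v[2])),"yaw",np.degrees(np.arctan2(v[1],v[0])),"ends",(m+v*s.max()).round(1),(m+v*s.min()).round(1),"line at grasp",(m+v*((g-m)@v)-g).round(1))
E
```

```text
tip [493.7 283.  231.3] collar [408.3 292.4 320.1] grasp [380.6 298.2 350.3] [450.38196733 227.9407985 ] [190.43260896 279.89803499]
164.84733149078272 46.177673166451406 -7.6371833139726695
123.5772254037881 45.94566100240309 -6.288341665507053
257 [451.2 287.9 277.5] [ 0.71  -0.113 -0.695] tilt 44.059008726134 yaw -9.058347964359898 ends [498.2 280.4 231.5] [405.3 295.2 322.4] line at grasp [-1.7  1.3 -1.9]
```

Call:
servo_tool --moves '[0.006, 0.001, -0.03, 0, 0, 0.012, 0.002, -0.06, -0.002, 0, 0.022, 0.004, -0.09, -0.004, 0, 0.022, 0.004, -0.118, -0.004, 0, 0.022, 0.004, -0.118, -0.004, 0, 0.022, 0.004, -0.118, -0.004, 0]'

```text
t: 21.52
eef_pos: [389.5, 299.9, 284.3]
tcp_rot: [3.141, 0.001, -0.166]
ft_force: [0.6, 0.3, -0.9]
opening: 0.168
grip_force: 30.0
```

```bash
python3 - <<'E'
from h import *
for n in("scene","top"):
    p,d=read_camera(n); cv2.imwrite(f"pics/{n}7.png",p); np.save(f"pics/{n}7.npy",d)
st=state();print(st["eef_pos"],st["tcp_rot"])
for n in("scene","top"):print(n,"neck",proj(n,[517.6,279,169]),"tip",proj(n,[503.7,281.4,183.1]))
a=cv2.imread("pics/scene7.png")[190:290,390:490];b=cv2.imread("pics/top7.png")[220:320,150:250]
cv2.imwrite("pics/c6.png",np.hstack([cv2.resize(a,(400,400),interpolation=cv2.INTER_CUBIC),cv2.resize(b,(400,400),interpolation=cv2.INTER_CUBIC)]))
E
```

```text
[389.68320717 300.38648742 285.01465819] [-3.14100752e+00 -8.32006235e-04 -1.64997679e-01]
scene neck [439.22655451 255.8970884 ] tip [444.20420348 247.84691986]
top neck [200.6861234  271.09951764] tip [197.75114178 276.82832634]
```

View pics/c6.png

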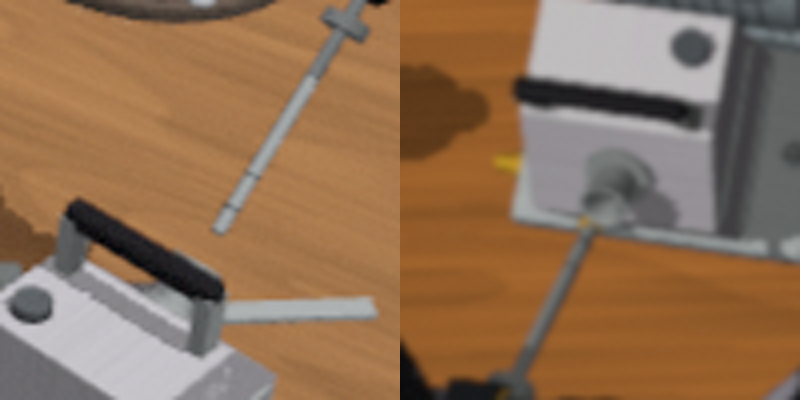

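Call:
servo_tool --moves '[0.013, -0.006, -0.013, 0, 0, 0.026, -0.008, -0.026, 0, 0, 0.039, -0.01, -0.04, 0, 0, 0.052, -0.012, -0.053, 0, 0, 0.052, -0.012, -0.053, 0, 0, 0.052, -0.012, -0.053, 0, 0]'

```text
t: 22.12
eef_pos: [410.4, 295.8, 262.4]
tcp_rot: [3.141, 0.001, -0.165]
ft_force: [0.1, 1.2, -0.4]
opening: 0.167
grip_force: 30.0
```

Call:
servo_tool --moves '[0.017, -0.003, -0.018, 0, 0, 0.034, -0.006, -0.035, 0, 0, 0.052, -0.009, -0.053, 0, 0, 0.052, -0.009, -0.053, 0, 0, 0.052, -0.009, -0.053, 0, 0]'

```text
t: 22.53
eef_pos: [431.2, 292.1, 241.0]
tcp_rot: [3.141, 0.001, -0.165]
ft_force: [0.3, 0.1, -1.2]
opening: 0.169
grip_force: 30.0
```

```bash
python3 - <<'E'
from h import *
for n in("scene","top"):
    p,d=read_camera(n); cv2.imwrite(f"pics/{n}8.png",p); np.save(f"pics/{n}8.npy",d)
st=state();print(st["eef_pos"],st["tcp_rot"],st["ft_force"],st["moment"])
a=cv2.imread("pics/scene8.png")[190:290,390:490];b=cv2.imread("pics/top8.png")[220:320,150:250]
cv2.imwrite("pics/c7.png",np.hstack([cv2.resize(a,(400,400),interpolation=cv2.INTER_CUBIC),cv2.resize(b,(400,400),interpolation=cv2.INTER_CUBIC)]))
E
```

```text
[430.98832533 292.3030273  241.73476684] [ 3.14136536e+00  2.40991600e-04 -1.64523389e-01] [-0.0807243   0.11084701 -2.3521024 ] [0.01618568 0.05921007 0.04442797]
```

View pics/c7.png

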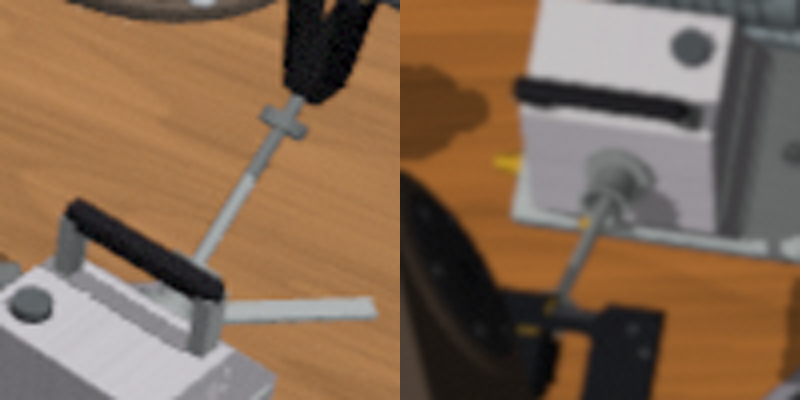

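Call:
servo_tool --moves '[0.018, -0.003, -0.018, 0, 0, 0.036, -0.005, -0.036, 0, 0, 0.054, -0.008, -0.054, 0, 0, 0.072, -0.011, -0.072, 0, 0, 0.088, -0.014, -0.088, 0, 0, 0.088, -0.014, -0.088, 0, 0, 0.088, -0.014, -0.088, 0, 0]'

```text
t: 23.22
eef_pos: [466.4, 286.5, 205.9]
tcp_rot: [3.141, 0.001, -0.165]
ft_force: [0.2, -0.3, -1.2]
opening: 0.166
grip_force: 30.0
```

Call:
servo_tool --moves '[0.015, -0.002, -0.015, 0, 0, 0.03, -0.004, -0.03, 0, 0, 0.042, -0.006, -0.042, 0, 0, 0.052, -0.008, -0.053, 0, 0, 0.052, -0.008, -0.053, 0, 0, 0.052, -0.008, -0.053, 0, 0]'

```text
t: 23.72
eef_pos: [487.0, 283.4, 185.0]
tcp_rot: [3.141, 0.001, -0.165]
ft_force: [-0.5, 0.8, -1.9]
opening: 0.169
grip_force: 30.0
```

Small steps until the collar stops.

Call:
servo_tool --moves '[0.004, -0.001, -0.004, 0, 0, 0.008, -0.001, -0.008, 0, 0, 0.012, -0.002, -0.012, 0, 0, 0.012, -0.002, -0.012, 0, 0, 0.012, -0.002, -0.012, 0, 0]'

```text
t: 24.13
eef_pos: [490.1, 283.1, 183.2]
tcp_rot: [-3.141, 0.001, -0.164]
ft_force: [-17.5, -1.6, 26.6]
opening: 0.165
grip_force: 30.0
```

```bash
python3 - <<'E'
from h import *
for n in("scene","top"):
    p,d=read_camera(n); cv2.imwrite(f"pics/{n}9.png",p); np.save(f"pics/{n}9.npy",d)
st=state();print(st["eef_pos"],st["ft_force"])
for n in("scene","top"):print(n,proj(n,[517.6,279,169]))
a=cv2.imread("pics/scene9.png")[200:300,390:490];b=cv2.imread("pics/top9.png")[220:320,150:250]
cv2.imwrite("pics/c8.png",np.hstack([cv2.resize(a,(400,400),interpolation=cv2.INTER_CUBIC),cv2.resize(b,(400,400),interpolation=cv2.INTER_CUBIC)]))
c=np.array([573,269.5]);a=np.radians(-9.6);M=np.array([[np.cos(a),np.sin(a)],[-np.sin(a),np.cos(a)]])
for i in(7,9):
  d=np.load(f"pics/scene{i}.npy");W=cloud("scene",d);L=(W[...,:2]-c)@M.T;z=W[...,2]
  k=(d>0)&(z>36)&(z<50)&(abs(L[...,1])<100)&(abs(L[...,0])<75);print("plate",np.median(z[k]),rect(W[k]))
  k=(d>0)&(z>165)&(z<182)&(abs(L[...,1])<60)&(abs(L[...,0])<75)&(L[...,0]>-10);print("top",np.median(z[k]),rect(W[k]))
E
```

```text
[490.04813941 283.09730018 183.16243609] [-16.24635299  -1.16566773  26.01909462]
scene [439.22655451 255.8970884 ]
top [200.6861234  271.09951764]
plate 43.670085323274996 (array([569.9, 271.1]), array([190.8, 137.7]), 78.57)
top 173.6763669908401 (array([598.6, 264.1]), array([113.2,  72. ]), 80.46)
plate 43.67854724385457 (array([574.4, 269.4]), array([191.2, 136.9]), 80.33)
top 173.69419737581728 (array([599.1, 264. ]), array([112.2,  72.1]), 79.7)
```

View pics/c8.png

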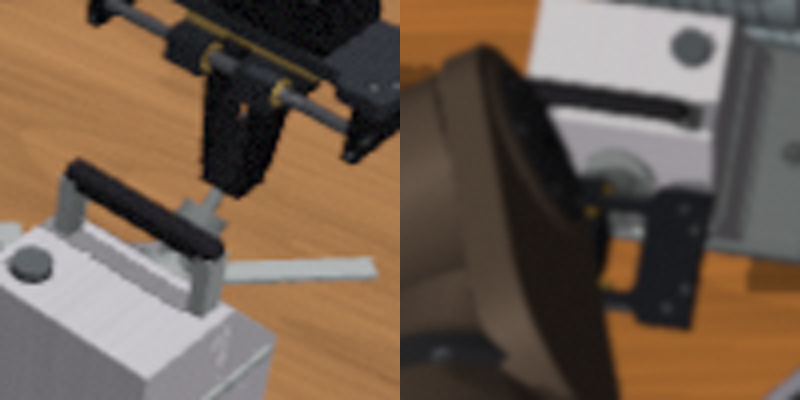

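Call:
servo_tool --moves '[0.003, -0.0005, -0.003, 0, 0, 0.003, -0.0005, -0.003, 0, 0, 0.003, -0.0005, -0.003, 0, 0]'

```text
t: 24.48
eef_pos: [491.2, 282.9, 182.5]
tcp_rot: [-3.141, 0.001, -0.164]
ft_force: [-20.1, -2.3, 32.0]
opening: 0.166
grip_force: 30.0
```

```bash
python3 - <<'E'
from h import *
M=np.array([517.6,279,169]);ax=np.array([-.697,.118,.707])
p,d=read_camera("scene");np.save("pics/s10.npy",d);W=cloud("scene",d)
k=(d>0);Q=W-M;s=Q@ax;r=np.linalg.norm(Q-s[...,None]*ax,axis=-1)
k&=(r<18)&(s>-6)&(s<40)
h,e=np.histogram(s[k],bins=np.arange(-6,40,2));print(h,[round(float(np.percentile(r[k&(s>=a)&(s<a+2)],95)),1) if (k&(s>=a)&(s<a+2)).sum()>3 else 0 for a in e[:-1]])
E
```

```text
[ 0  0  6 13 11 12 10 11  3  3  4  4  5 10 12 12 13 15 14 12 14  8] [0, 0, 16.6, 14.9, 14.8, 15.8, 15.1, 14.5, 0, 0, 4.4, 6.1, 12.7, 12.2, 14.5, 13.9, 15.5, 17.5, 17.2, 15.9, 17.2, 14.9]
```

Call:
servo_tool --moves '[-0.01, 0.002, 0.01, 0, 0, -0.025, 0.004, 0.025, 0, 0, -0.05, 0.008, 0.05, 0, 0, -0.08, 0.013, 0.081, 0, 0, -0.11, 0.018, 0.111, 0, 0, -0.14, 0.023, 0.142, 0, 0, -0.17, 0.028, 0.172, 0, 0, -0.2, 0.033, 0.203, 0, 0, -0.23, 0.038, 0.233, 0, 0, -0.26, 0.044, 0.264, 0, 0, -0.28, 0.047, 0.32, 0, 0, -0.28, 0.047, 0.36, 0, 0]'

```text
t: 25.53
eef_pos: [379.1, 301.6, 325.4]
tcp_rot: [-3.141, -0.0, -0.163]
ft_force: [1.4, -0.1, -0.9]
opening: 0.167
grip_force: 30.0
```

```bash
python3 - <<'E'
from h import *
st=state();print(st["eef_pos"],st["ft_force"])
g=st["eef_pos"]+[0,0,19];rodfit("scene","scene11",g+[20,-60,-150],g+[150,30,-20])
c=np.array([573,269.5]);a=np.radians(-9.6);M=np.array([[np.cos(a),np.sin(a)],[-np.sin(a),np.cos(a)]])
d=np.load("pics/scene11.npy");W=cloud("scene",d);L=(W[...,:2]-c)@M.T;z=W[...,2]
k=(d>0)&(z>36)&(z<50)&(abs(L[...,1])<100)&(abs(L[...,0])<75);print("plate",np.median(z[k]),rect(W[k]))
k=(d>0)&(z>165)&(z<182)&(abs(L[...,1])<60)&(abs(L[...,0])<75)&(L[...,0]>-10);print("top",np.median(z[k]),rect(W[k]))
E
```

```text
[379.05544263 301.55334024 325.43832899] [ 1.42362842 -0.10394847 -0.92776066]
scene 291 mid [442.3 291.4 279.5] dir [ 0.683 -0.13  -0.719] tilt 46.0 yaw -10.8 end [492.2 283.1 229.9]
plate 43.57931332486098 (array([571.7, 270.8]), array([192.6, 137. ]), 78.83)
top 173.65653204597044 (array([598.9, 264.5]), array([111.9,  72.7]), 80.46)
```

Call:
servo_tool --moves '[0, -0.06, 0.05, 0, 0, 0, -0.14, 0.08, 0.01, 0, 0, -0.23, 0.08, 0.04, 0, 0.02, -0.32, 0.08, 0.08, 0, 0.06, -0.41, 0.08, 0.12, 0, 0.1, -0.5, 0.08, 0.16, 0, 0.15, -0.58, 0.08, 0.2, 0, 0.2, -0.66, 0.08, 0.24, 0, 0.25, -0.74, 0.08, 0.28, 0, 0.3, -0.82, 0.08, 0.32, 0, 0.36, -0.9, 0.08, 0.36, 0, 0.42, -0.98, 0.08, 0.4, 0]'

```text
t: 26.58
eef_pos: [542.9, -83.8, 355.2]
tcp_rot: [3.141, 0.0, 0.986]
ft_force: [0.3, 0.7, -0.1]
opening: 0.163
grip_force: 30.0
```

Call:
servo_tool --moves '[0.045, -0.06, 0, 0.04, 0, 0.045, -0.12, 0, 0.08, 0, 0.045, -0.145, -0.05, 0.12, 0, 0.045, -0.145, -0.12, 0.161, 0, 0.045, -0.145, -0.2, 0.161, 0, 0.045, -0.145, -0.28, 0.161, 0, 0.045, -0.145, -0.36, 0.161, 0, 0.045, -0.145, -0.41, 0.161, 0, 0.045, -0.145, -0.43, 0.161, 0, 0.045, -0.145, -0.43, 0.161, 0, 0.045, -0.145, -0.43, 0.161, 0]'

```text
t: 27.5
eef_pos: [560.9, -140.0, 184.1]
tcp_rot: [3.141, 0.0, 1.486]
ft_force: [-0.7, -0.7, -1.9]
opening: 0.167
grip_force: 30.0
```

```bash
python3 - <<'E'
from h import *
st=state();print(st["eef_pos"],st["tcp_rot"],st["ft_force"])
g=st["eef_pos"]+[0,0,19];rodfit("scene","scene12",g+[-14,30,-110],g+[14,100,0])
E
```

```text
[ 560.87934733 -140.00975029  184.06793729] [3.14091441e+00 2.25719735e-04 1.48641580e+00] [-0.71358743 -0.66405776 -1.87932278]
scene 135 mid [569.2 -75.7 133.9] dir [ 0.038  0.681 -0.731] tilt 47.0 yaw 86.8 end [571.8 -41.6  97.5]
```

Call:
servo_tool --moves '[0, -0.02, -0.05, 0.03, 0, 0, -0.02, -0.1, 0.036, 0, 0, -0.02, -0.13, 0.036, 0, 0, -0.02, -0.155, 0.036, 0, 0, -0.02, -0.18, 0.036, 0, 0, -0.02, -0.205, 0.036, 0, 0, -0.02, -0.23, 0.036, 0, 0, -0.02, -0.255, 0.036, 0, 0, -0.02, -0.28, 0.036, 0, 0, -0.02, -0.3, 0.036, 0, 0, -0.02, -0.3, 0.036, 0]'

```text
t: 28.47
eef_pos: [560.0, -147.6, 61.6]
tcp_rot: [-3.14, -0.001, 1.599]
ft_force: [0.6, 0.6, -0.7]
opening: 0.162
grip_force: 30.0
```

```bash
python3 - <<'E'
from h import *
st=state();print(st["eef_pos"],st["tcp_rot"],st["ft_force"])
g=st["eef_pos"]+[0,0,19];rodfit("scene","scene13",[g[0]-14,g[1]+50,48],[g[0]+14,-66,120])
E
```

```text
[ 559.99978266 -147.61248389   61.58664992] [-3.13973958e+00 -1.13739302e-03  1.59905991e+00] [ 0.60791146  0.61183885 -0.68972703]
scene 42 mid [561.5 -83.1  60.4] dir [-0.114  0.907 -0.406] tilt 24.0 yaw 97.2 end [560.5 -69.   54.3]
```

Call:
servo_tool --moves '[0, 0, -0.02, 0, 0, 0, 0, -0.04, 0, 0, 0, 0, -0.055, 0, 0, 0, 0, -0.065, 0, 0, 0, 0, -0.073, 0, 0, 0, 0, -0.079, 0, 0, 0, 0, -0.079, 0, 0, 0, 0, -0.079, 0, 0]'

```text
t: 29.18
eef_pos: [560.4, -147.8, 31.6]
tcp_rot: [-3.141, -0.0, 1.599]
ft_force: [0.4, -1.0, 0.6]
opening: 0.166
grip_force: 30.0
```

Call:
servo_tool --moves '[0, 0, 0.03, 0, 0, 0, 0, 0.1, 0, 0, 0, 0, 0.18, 0, 0, 0, 0, 0.26, 0, 0, 0, 0, 0.34, 0, 0, 0, 0, 0.41, 0, 0, 0, 0, 0.45, 0, 0, 0, 0, 0.45, 0, 0, 0, 0, 0.45, 0, 0]'

```text
t: 29.93
eef_pos: [560.2, -147.6, 212.5]
tcp_rot: [3.141, 0.0, 1.6]
ft_force: [-0.4, -0.1, -2.2]
opening: 0.168
grip_force: 30.0
```

```bash
python3 - <<'E'
from h import *
st=state();print(st["eef_pos"],st["tcp_rot"],st["ft_force"],st["grip_force"])
g=st["eef_pos"]+[0,0,19]
rodfit("scene","scene14",g+[-18,52,-60],g+[18,200,40])
rodfit("top","top14",g+[-18,52,-60],g+[18,200,40])
E
```

```text
[ 560.18467875 -147.62457118  212.45211432] [3.14073947e+00 3.03537665e-04 1.59984692e+00] [-0.39897506 -0.07841261 -2.22679218] 29.999426901340485
scene 154 mid [560.3 -36.5 232.4] dir [ 0.034 -0.999 -0.001] tilt 0.1 yaw -88.1 end [562.4 -92.8 232. ]
top 191 mid [558.2 -33.  230.9] dir [-0.025  1.    -0.001] tilt 0.1 yaw 91.5 end [557.7  18.9 229.9]
```

```bash
python3 - <<'E'
from cell import *
print(job_done())
E
```

```text
the job is handed in; nothing more can be done
None
```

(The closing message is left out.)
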